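# Draw the strongbox bolt with its key and hold it

### The arm

A 7-joint arm with a two-finger parallel gripper is mounted at the origin on a cart in front of the work surface, level with it; the furniture and walls round the work are solid. World frame = base frame: x ahead of the robot, y to its left, z up, the work surface at z = 0. Lengths are in m, angles in rad, forces in N, time in s.
With the tool pointing down it reaches from about 0.4 to 0.85 m from the base axis. Payload 4.5 kg.
Tool frame: the origin (TCP) lies on the centre line of the jaws, within the pads' length; the fingertips stand 17 mm ahead of it and the grasp point (between the pads) lies 2 mm behind it (r.tip_reach is the distance from the TCP to the fingertips, in m); z points along the fingers, y is the line along which they close (so a half turn about z gives the same grasp; the last joint's range is limited). The gripper opens to 88 mm and grips with 3 to 60 N. Pads are 18 mm wide; open, the fingers measure 123 mm over their backs; the gripper's body (75 mm by 187 mm) begins 45 mm behind the grasp point.
Start: joints at [-1.303, 0.689, -0.195, 1.565, 0.157, 0.902, -0.215], TCP at [0.145, 0.608, 0.256] pointing down, gripper open.
Joint ranges: [-3.01, 3.01], [-0.46, 2.08], [-1.47, 1.51], [0.13, 2.56], [-1, 4.14], [0.04, 2.09], [-2.66, 2.66]. Speed limits (rad/s): [2.57, 2.57, 3.14, 3.14, 3.14, 3.14, 3.14].

### API

Orientations are given as a unit quaternion [x, y, z, w].
In Python, from plant import r gives the robot as it stands.
- The arm moves only by the tool step_arm, never from a script. Its argument "steps" is a list of rows, each a list of 7 numbers: the shift along the tool's x, y, z in cm, then the turn, a rotation vector about the tool's x, y, z in degrees, then the gripper's target within -1 to 1 (shut at 1, half-way at 0, fully open at -1). A call has 1 to 8 rows; each row shifts and turns the commanded pose from where the row before left it, along the tool's axes as they then stand; what a row does not reach is not made up. A row lasts 1/8 s, in which the tool goes at most 62.5 mm and 10.7 degrees, less where a joint would pass 70% of its speed; a pose out of reach is approached as far as the arm can. A call with a gripper value outside its range is refused whole. The fingers move at their own pace and stop on an object; "force" is the grip in N (left out, the last holds). Time passes only in rows, so rows that do not move let the fingers close. It gives the time, the measured TCP pose, the force, the opening and the grip force at its end, in the units of the state.
- r.get_state(): the state, without advancing time (a new reading comes with each control period).
- r.snapshot(name): name is "scene" or "top" or "wrist"; returns a dict with "pixels" (400x640x3 uint8, red, green, blue), "fx", "fy", "cx", "cy" (pixels), "cam_to_world" (4x4, takes a point from camera to world coordinates). Camera axes: x right, y down, z forward; pixel columns grow to the right and rows downward; lengths in m; the calibration is good to about 2 mm. A picture is of the moment at which its call begins. There is no depth.
- r.finish_job(): hands the job in; it is judged then, once.
The state is a dict: "clock": time; "q": joint angles; "qd": joint speeds; "joint_torque": joint torques, N m; "tool_pos": TCP position; "eef_rot": TCP orientation; "contact_force": force on the tool from outside, world axes, zero at the start; "moment": the same for the moment, N m; "opening": opening from 0.0 (shut) to 1.0 (fully open); "finger_force": force on a finger pad.
Only numpy, scipy, OpenCV 4.12 (cv2) and the standard library are available. Lean on these libraries where they do the work, as an engineer would, in place of code of your own. Each camera call takes 0.05 s, during which the arm holds its last target. There are 200 camera calls.

### The job

Open the lock of the grey strongbox: take the key with the rectangular paddle bow out of the wooden key block, push it into the keyway on top of the box, easing it past the sticky pins without forcing it until its collar sits down on the lock face, then turn it a quarter clockwise (seen from above) to draw the bolt. The lock springs back, so finish while still gripping the key and holding it turned. Leave the other two keys in the block and do not disturb anything else on the table.

Things in the scene. Friction and masses are not known exactly. Their poses are not given: they have to be found in the camera images.
- paddle_key: The key to use: steel, 60 g, upright in the block, flat rectangular bow 24 wide x 8 thick, z 37 to 73 mm: grip it across its thickness. Origin at the tip's lower end; z up the key, x along the width of bit and bow, y along thickness. Bit 16 x 5 mm, z 0 to 13, rounded tip; neck 5 mm round to z 34; collar 34 mm across, z 34 to 37. A half turn about z changes nothing.
- disc_key: Not for this lock, leave it: upright steel key with a round disc bow 36 mm across, 8 mm thick, top at z 73 mm; bit 21 mm wide, too wide for the keyway. Origin at the tip's lower end; z up the key, x along the width of bit and bow, y along thickness. 
- tee_key: Not for this lock, leave it: upright steel key with a T bow, crossbar 46 mm long, 10 mm thick, top at z 72 mm; bit 21 mm wide, too wide for the keyway. Origin at the tip's lower end; z up the key, x along the width of bit and bow, y along thickness. 
- key_block: Fixed wooden block, 50 (x) x 156 (y) x 40 (z) mm, origin at the centre of its underside. Three upright slots in its top at y = -50, 0, +50 mm, 9 mm along x, 23 mm along y. One key stands in each, bit down, in any order, collar on the block's top, tip 6 mm above the table, key x axis along the block's y.
- strongbox: Fixed grey steel box, 120 (x) x 130 (y) mm, top plate at 96 mm, origin at the centre of its underside; brass lock face in the middle of the top. On its front (-x) a keeper stands out 19 mm, with the sprung bolt in it. The key turns only when home (its bit leaves the bore in the last 3 mm) and cannot be drawn out while turned.
- keyway (a point): Centre of the keyway's mouth, level with the brass lock face, 100 mm above the table; axes as the strongbox's. The slot is long along y: enter with the key's x along this y, either way round. A bevel, 27 x 15 mm at the face, leads 4 mm down into a bore 19 x 7.4 mm, 14 mm deep. Fully home, the collar rests on the face and the tip is 34 mm below it.
- pins (a point): Point on the keyway's axis, 10 mm below its mouth, between two pairs of sticky sprung pins, which stand in the bore 8 and 13 mm below the face and narrow it to 2 mm until the key spreads them. Pushing past them takes about 3 N at the first pair and 5 to 9 N at the second. They yield to a steady push with a little side-to-side twist of a few degrees.
- plug (a joint): Turn in rad of the lock's plug under the bore (its slot is 18 x 6.6 mm and rests in line with the bore). 0 at rest, grows clockwise seen from above, stops at 1.75 and -0.3. The key has about 0.1 rad of play in it. A spring of about 0.06 N m/rad turns it back to 0 when let go.
- bolt (a joint): Draw of the bolt in m, 0 when thrown, driven by the plug (11 mm per rad, 17 mm at a quarter turn).
- plug_tub: Bystander, to be left alone: round tub with a red screw lid, 62 mm across, 64 mm high, near the front edge; origin at the centre of its underside.
- marker: Bystander, to be left alone: pen-shaped marker, 128 mm long, lying between box and block; origin at the centre of its underside.
- tape_measure: Bystander, to be left alone: tape measure, 48 x 82 x 71 mm, behind the work; origin at the centre of its underside.
- offcut: Bystander, to be left alone: pine offcut, 51 x 103 x 19 mm, near the front edge; origin at the centre of its underside.
There are look-alikes about, which are no part of the job. Leave any turquoise or yellow look-alike of the key_block alone.

How it is judged:
By the outcome, as a careful person would: the job done as asked, in the order asked, and still so for the second after the job is handed in, while the arm keeps its last pose, push and grip.
It also fails if it takes over 42 s, if anything falls off the work surface, if the arm or the gripper's body presses on something with over 40 N, if the wrist force passes 120 N, or if a joint passes its speed limit or range.

## Working session

There is one attempt and no reset: what is moved stays moved. The work goes in short steps, Python scripts to look and compute and a tool call to move; the robot and the scene stay as the last step left them, time stands still between calls to the robot, and variables do not carry over. Pictures are saved under pics/ and viewed, at most 12 in all, crops included, and the job is handed in when it is done.

Besides the shell and the picture viewer there is one more tool, called after ">>>" as name(argument=value, ...), one argument or row to a line, values as JSON. step_arm: Moves the arm, as the interface text tells. Its arguments: {"type":"object","properties":{"steps":{"type":"array","items":{"type":"array","items":{"type":"number"}}},"force":{"type":"number"}},"required":["steps"]}

```bash
mkdir -p pics; ls; python3 - <<'E'
from plant import r
import cv2,numpy as np
for n in("scene","top"):
    s=r.snapshot(n);cv2.imwrite(f"pics/{n}0.png",s["pixels"][:,:,::-1])
    np.savez(f"{n}0.npz",**{k:np.array(v) for k,v in s.items()})
    print(n,s["fx"],s["cx"],s["cy"],np.round(s["cam_to_world"],3).tolist())
st=r.get_state();print({k:np.round(v,3).tolist() for k,v in st.items()})
E
```

```text
pics
scene 512.4973514792199 327.6211743127287 197.02662593303918 [[-0.646, -0.555, 0.524, -0.277], [-0.764, 0.463, -0.45, 1.02], [0.007, -0.691, -0.723, 1.188], [0.0, 0.0, 0.0, 1.0]]
top 461.6121823711908 319.09703074620955 202.4024480682169 [[0.016, -0.988, 0.156, 0.344], [-1.0, -0.019, -0.018, 0.323], [0.021, -0.156, -0.988, 1.304], [0.0, 0.0, 0.0, 1.0]]
{'clock': 0.1, 'q': [-1.303, 0.69, -0.195, 1.566, 0.157, 0.903, -0.215], 'qd': [-0.002, -0.002, 0.001, -0.004, -0.001, 0.003, 0.0], 'joint_torque': [-0.003, -52.851, -1.272, -15.384, -0.053, 0.002, 0.0], 'tool_pos': [0.145, 0.607, 0.255], 'eef_rot': [0.117, 0.993, -0.001, -0.0], 'contact_force': [0.575, 1.2, 0.042], 'moment': [-0.014, -0.006, -0.036], 'finger_force': 0.0, 'opening': 1.001}
```

View pics/top0.png

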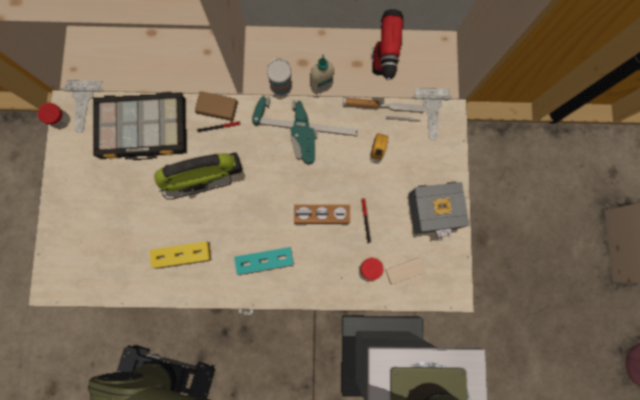

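View pics/scene0.png

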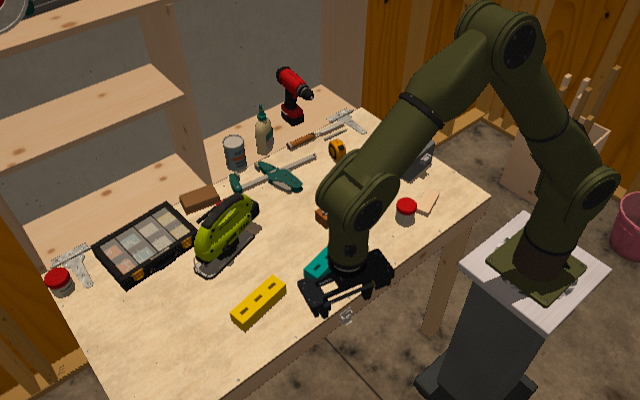

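The top view shows the scene clear of the arm. There are three block-like candidates: natural wood at (322,214) holding three keys, yellow at (180,255) and turquoise at (264,261). The wooden one fits because it holds the keys and isn't one of the coloured look-alikes. The strongbox is at (440,208) with its brass lock face at (443,206). Next I'll confirm with an enlarged crop.

```bash
cat > h.py <<'E'
import numpy as np,cv2
def ray(s,u,v):
    M=np.array(s["cam_to_world"]);d=M[:3,:3]@[(u-s["cx"])/s["fx"],(v-s["cy"])/s["fy"],1]
    return M[:3,3],d
def onplane(s,u,v,z):
    o,d=ray(s,u,v);return o+d*(z-o[2])/d[2]
def proj(s,p):
    M=np.linalg.inv(np.array(s["cam_to_world"]));c=M[:3,:3]@p+M[:3,3]
    return s["fx"]*c[0]/c[2]+s["cx"],s["fy"]*c[1]/c[2]+s["cy"]
E
python3 - <<'E'
import numpy as np,cv2
from h import *
s=dict(np.load("top0.npz"));im=s["pixels"][:,:,::-1]
a=cv2.resize(im[195:235,285:360],None,fx=8,fy=8,interpolation=3)
b=cv2.resize(im[175:245,400:475],None,fx=8,fy=8,interpolation=3)
cv2.imwrite("pics/c1.png",cv2.resize(np.vstack([a,b[:280]]),(600,600)))
hsv=cv2.cvtColor(im,cv2.COLOR_BGR2HSV)
for (x0,y0,x1,y1),z,nm in(((285,195,360,235),.04,"block"),((410,175,470,240),.1,"lock")):
    m=cv2.inRange(hsv,(5,110,60),(30,255,255));k=np.zeros_like(m);k[y0:y1,x0:x1]=m[y0:y1,x0:x1]
    c=max(cv2.findContours(k,0,2)[0],key=cv2.contourArea)
    R=cv2.minAreaRect(c);P=np.array([onplane(s,*p,z)[:2] for p in cv2.boxPoints(R)])
    print(nm,R,P.mean(0).round(4),P.round(3).tolist())
E
```

```text
block ((321.5, 214.0), (18.0, 55.0), 90.0) [0.5113 0.2925] [[0.535, 0.369], [0.538, 0.217], [0.488, 0.216], [0.485, 0.368]]
lock ((442.03082275390625, 205.74618530273438), (14.63609790802002, 16.00048065185547), 82.87498474121094) [ 0.5312 -0.0253] [[0.548, -0.002], [0.554, -0.045], [0.515, -0.048], [0.509, -0.006]]
```

View pics/c1.png

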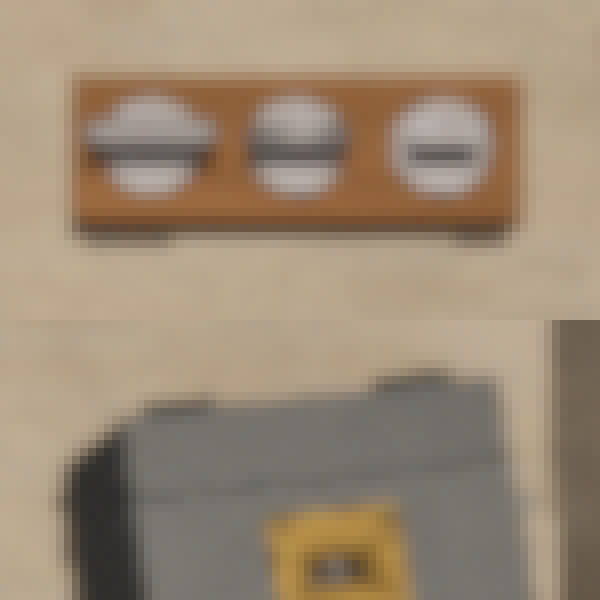

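The crop shows the left key's bow wider than its collar with a bar shape (tee), the middle one's as wide as the collar (disc), and the right one's narrow at about 24 mm. The right key, at about px (340,213), is therefore the paddle key. I'll move above it and confirm with the wrist camera.

>>> step_arm(
  steps=[
    [-4.4,-2.7,0,0,0,0,-1],
    [-4.4,-2.7,0,0,0,0,-1],
    [-4.4,-2.7,0,0,0,0,-1],
    [-4.4,-2.7,0,0,0,0,-1],
    [-4.4,-2.7,0,0,0,0,-1],
    [-4.4,-2.7,0,0,0,0,-1],
    [-4.4,-2.7,0,0,0,0,-1],
    [-4.4,-2.7,0,0,0,0,-1],
  ],
)

```text
clock: 1.1
tool_pos: [0.4381, 0.3149, 0.2555]
eef_rot: [0.117, 0.993, -0.0, -0.0]
contact_force: [0.0, 0.6, -0.3]
opening: 1.002
finger_force: 0.0
```

>>> step_arm(
  steps=[
    [-4.4,-2.7,0,0,0,0,-1],
    [-4.4,-2.7,0,0,0,0,-1],
    [0,0,0,0,0,10,-1],
    [0,0,0,0,0,10,-1],
    [0,0,0,0,0,10,-1],
    [0,0,0,0,0,10,-1],
    [0,0,0,0,0,10,-1],
    [0,0,0,0,0,10,-1],
  ],
)

```text
clock: 2.1
tool_pos: [0.5099, 0.2433, 0.2554]
eef_rot: [0.6, 0.8, -0.0, -0.0]
contact_force: [-0.1, -0.2, -0.7]
opening: 0.999
finger_force: 0.0
```

>>> step_arm(
  steps=[
    [0,0,0,0,0,10,-1],
    [0,0,0,0,0,6.6,-1],
    [0,0,0,0,0,0,-1],
    [0,0,0,0,0,0,-1],
  ],
)

```text
clock: 2.6
tool_pos: [0.5101, 0.2435, 0.2555]
eef_rot: [0.706, 0.708, -0.0, -0.0]
contact_force: [0.1, 0.0, 0.4]
opening: 0.995
finger_force: 0.0
```

```bash
cat > snap.py <<'E'
import sys,cv2,numpy as np
from plant import r
from scipy.spatial.transform import Rotation as R
n,out=sys.argv[1:3]
s=r.snapshot(n);cv2.imwrite(f"pics/{out}.png",s["pixels"][:,:,::-1])
np.savez(f"{out}.npz",**{k:np.array(v) for k,v in s.items()})
st=r.get_state();M=R.from_quat(st["eef_rot"]).as_matrix()
print(st["clock"],np.round(st["tool_pos"],4),"q",np.round(st["q"],2),"F",np.round(st["contact_force"],1))
print(M.round(3).tolist(),"yhead",np.degrees(np.arctan2(M[1,1],M[0,1])))
E
python3 snap.py wrist w1
```

```text
2.65 [0.5101 0.2434 0.2556] q [-0.61  0.61  0.14  1.76 -0.12  0.78 -0.41] F [-0.7 -0.3  0.1]
[[-0.002, 1.0, -0.0], [1.0, 0.002, 0.0], [0.0, -0.0, -1.0]] yhead 0.09691395846820612
```

View pics/w1.png

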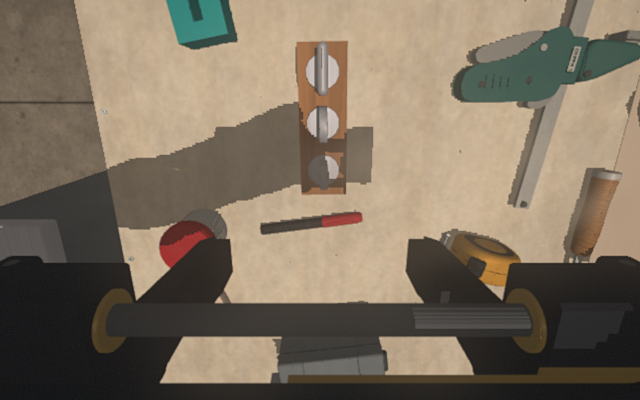

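The wrist view shows the wooden block from (297,41) to (347,193). The tee key is at (322,70), the disc at (322,122), and the paddle key in shadow at (323,170) is nearest the gripper. I'll measure them with masks.

```bash
python3 - <<'E'
import numpy as np,cv2
from h import *
s=dict(np.load("w1.npz"));im=s["pixels"][:,:,::-1].copy()
print(np.round(s["cam_to_world"],3).tolist())
hsv=cv2.cvtColor(im,cv2.COLOR_BGR2HSV)
g=cv2.inRange(hsv,(0,0,45),(179,60,255));g[:, :303]=0;g[:,345:]=0;g[192:]=0;g[:42]=0
for c in cv2.findContours(g,0,2)[0]:
    if cv2.contourArea(c)>80:
        R=cv2.minAreaRect(c);print(R,cv2.boundingRect(c))
w=cv2.inRange(hsv,(4,110,20),(18,255,255));k=np.zeros_like(w);k[35:200,290:355]=w[35:200,290:355]
k=cv2.morphologyEx(k,cv2.MORPH_CLOSE,np.ones((25,25)))
c=max(cv2.findContours(k,0,2)[0],key=cv2.contourArea);R=cv2.minAreaRect(c)
print("blk",R,[onplane(s,*p,.04)[:2].round(4).tolist() for p in cv2.boxPoints(R)])
for dx,dy in((-.025,-.078),(.025,-.078),(.025,.078),(-.025,.078)):
  print("pred",np.round(proj(s,np.array([.5113+dx,.2925+dy,.04])),1))
cv2.imwrite("pics/c2.png",cv2.convertScaleAbs(cv2.resize(im[35:200,285:365],None,fx=3.6,fy=3.6,interpolation=2),alpha=1.5))
E
```

```text
[[1.0, 0.002, 0.001, 0.509], [0.002, -0.956, -0.295, 0.319], [-0.0, 0.295, -0.956, 0.384], [0.0, 0.0, 0.0, 1.0]]
((323.0000305175781, 169.50001525878906), (30.405588150024414, 30.405588150024414), 45.0) (308, 155, 31, 34)
((322.5000305175781, 122.5), (32.526912689208984, 32.52690887451172), 45.0) (307, 106, 32, 37)
((323.0681457519531, 68.8342056274414), (33.919647216796875, 47.507789611816406), 30.465543746948242) (306, 42, 33, 54)
blk ((321.4999694824219, 116.99998474121094), (48.99999237060547, 151.99996948242188), -0.0) [[0.485, 0.2168], [0.4877, 0.3713], [0.5354, 0.3714], [0.5396, 0.217]]
pred [298.2 195. ]
pred [343.  195.1]
pred [346.9  42. ]
pred [295.6  41.8]
```

View pics/c2.png

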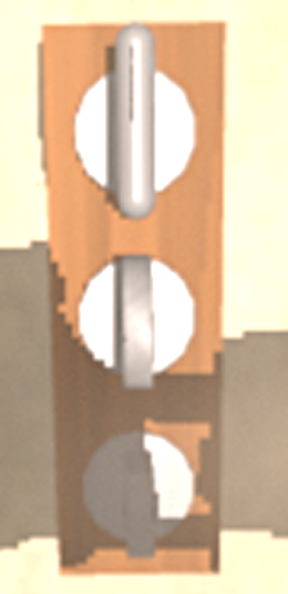

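```bash
python3 - <<'E'
import numpy as np
from h import *
s=dict(np.load("w1.npz"))
for u,v in((323,71),(323.4,121.5),(324,168)):print(onplane(s,u,v,.043).round(4))
# bow end-face top points from crop px (x/3.6+285, y/3.6+35)
for n,x,y in(("tee_l",134,25),("tee_r",134,217),("disc",136,388),("pad bottom L",128,556),("pad bottom R",154,556)):
  u,v=x/3.6+285-.5,y/3.6+35-.5
  for z in(.043,.079):print(n,z,onplane(s,u,v,z).round(4))
print(np.round(proj(s,np.array([.511,.2425,.043])),1))
t=dict(np.load("top0.npz"))
for u,v in((340,213.2),(322,213.4),(304,213.6)):print(onplane(t,u,v,.043).round(4))
E
```

```text
[0.5132 0.3438 0.043 ]
[0.5139 0.295  0.043 ]
[0.5148 0.2459 0.043 ]
tee_l 0.043 [0.5118 0.3705 0.043 ]
tee_l 0.079 [0.5115 0.3651 0.079 ]
tee_r 0.043 [0.512  0.3213 0.043 ]
tee_r 0.079 [0.5117 0.3211 0.079 ]
disc 0.043 [0.5128 0.2736 0.043 ]
disc 0.079 [0.5124 0.2784 0.079 ]
pad bottom L 0.043 [0.5107 0.2224 0.043 ]
pad bottom L 0.079 [0.5105 0.2327 0.079 ]
pad bottom R 0.043 [0.5186 0.2225 0.043 ]
pad bottom R 0.079 [0.5176 0.2327 0.079 ]
[320.4 171.1]
[0.514  0.2417 0.043 ]
[0.5125 0.2913 0.043 ]
[0.511  0.3409 0.043 ]
```

>>> step_arm(
  steps=[
    [0.1,0.4,4,0,0,0,-1],
    [0,0,4,0,0,0,-0.6],
    [0,0,4,0,0,0,-0.4],
    [0,0,3,0,0,0,-0.3],
    [0,0,2,0,0,0,-0.3],
    [0,0,1.5,0,0,0,-0.3],
    [0,0,0.7,0,0,0,-0.3],
    [0,0,0,0,0,0,-0.3],
  ],
  force=20,
)

```text
clock: 3.65
tool_pos: [0.5143, 0.2445, 0.0637]
eef_rot: [0.707, 0.707, 0.0, -0.0]
contact_force: [0.0, -0.2, -0.2]
opening: 0.649
finger_force: 0.0
```

```bash
python3 snap.py wrist w2
```

```text
3.7 [0.5146 0.2446 0.0641] q [-0.57  0.91  0.07  1.87 -0.16  0.37 -0.38] F [0.3 1.5 0.3]
[[-0.0, 1.0, 0.001], [1.0, 0.0, 0.0], [0.0, 0.001, -1.0]] yhead 0.009652843684221247
```

View pics/w2.png

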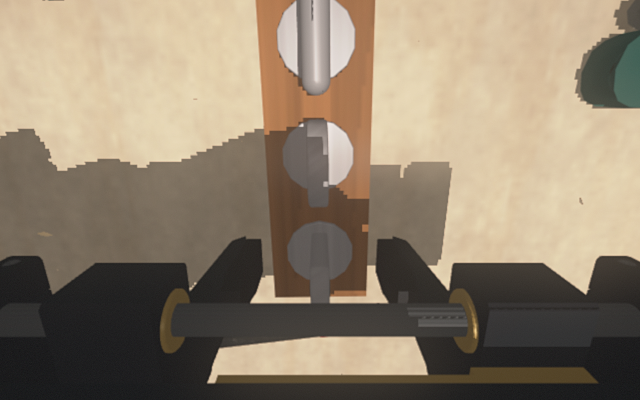

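The paddle key's collar is at (320,251) and its bow at (320,270). It is centred between the fingers at (260) and (379), so I'll close the gripper.

>>> step_arm(
  steps=[
    [0,0,0,0,0,0,0.5],
    [0,0,0,0,0,0,1],
    [0,0,0,0,0,0,1],
    [0,0,0,0,0,0,1],
    [0,0,0,0,0,0,1],
    [0,0,0,0,0,0,1],
  ],
  force=25,
)

```text
clock: 4.45
tool_pos: [0.5143, 0.2445, 0.0637]
eef_rot: [0.707, 0.707, 0.0, -0.0]
contact_force: [0.1, 0.4, 0.3]
opening: 0.089
finger_force: 25.0
```

>>> step_arm(
  steps=[
    [0,0,0,0,0,0,1],
    [0,0,0,0,0,0,1],
    [0,0,0,0,0,0,1],
  ],
  force=45,
)

```text
clock: 4.82
tool_pos: [0.5143, 0.2445, 0.0637]
eef_rot: [0.707, 0.707, 0.0, -0.0]
contact_force: [0.2, -0.7, 1.1]
opening: 0.087
finger_force: 45.0
```

Gripped. I'll lift it and carry it over the lock.

>>> step_arm(
  steps=[
    [0,0,-2,0,0,0,1],
    [0,0,-4,0,0,0,1],
    [0,0,-5,0,0,0,1],
    [0,0,-4.6,0,0,0,1],
    [-4.5,0.3,0,0,0,0,1],
    [-4.5,0.3,0,0,0,0,1],
    [-4.5,0.3,0,0,0,0,1],
    [-4.5,0.3,0,0,0,0,1],
  ],
)

```text
clock: 5.82
tool_pos: [0.526, 0.063, 0.2196]
eef_rot: [0.707, 0.707, -0.0, -0.0]
contact_force: [0.3, -0.3, -0.6]
opening: 0.087
finger_force: 45.0
```

>>> step_arm(
  steps=[
    [-4.5,0.3,0,0,0,0,1],
    [-4.5,0.2,0,0,0,0,1],
    [0,0,0,0,0,0,1],
    [0,0,0,0,0,0,1],
  ],
)

```text
clock: 6.32
tool_pos: [0.5311, -0.0249, 0.2195]
eef_rot: [0.707, 0.707, 0.0, -0.001]
contact_force: [0.2, 1.0, -1.3]
opening: 0.086
finger_force: 45.0
```

```bash
python3 snap.py wrist w3
```

```text
6.375 [ 0.5312 -0.0241  0.2196] q [-0.09  0.62  0.07  1.89 -0.07  0.63  0.04] F [ 0.1  0.2 -0.5]
[[-0.002, 1.0, -0.0], [1.0, 0.002, 0.001], [0.001, -0.0, -1.0]] yhead 0.10599612870726727
```

View pics/w3.png

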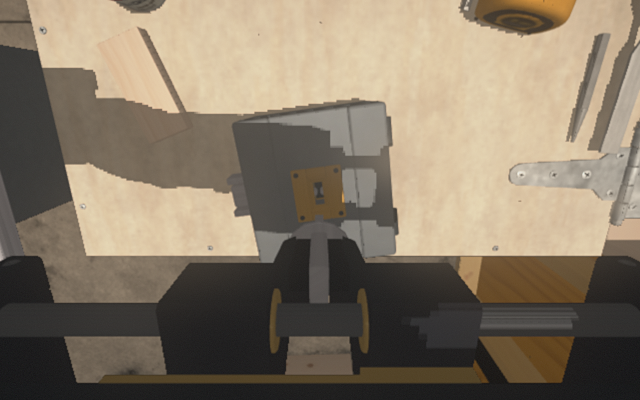

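The brass face is around (318,193) with its slot at (319,192). The key's collar shows at about (319,230) below it. Measuring:

```bash
python3 - <<'E'
import numpy as np,cv2
from h import *
s=dict(np.load("w3.npz"));im=s["pixels"][:,:,::-1].copy()
hsv=cv2.cvtColor(im,cv2.COLOR_BGR2HSV)
def rect(k,z,n):
    c=max(cv2.findContours(k,0,2)[0],key=cv2.contourArea);R=cv2.minAreaRect(c);B=cv2.boxPoints(R)+0
    P=np.array([onplane(s,*p,z)[:2] for p in B]);print(n,R,P.mean(0).round(4))
    for i in range(4):
        d=P[(i+1)%4]-P[i];print("  edge mm",(np.hypot(*d)*1e3).round(1),"heading",np.degrees(np.arctan2(d[1],d[0])).round(1))
m=cv2.inRange(hsv,(8,90,40),(30,255,255));k=np.zeros_like(m);k[155:222,280:360]=m[155:222,280:360]
k=cv2.morphologyEx(k,cv2.MORPH_CLOSE,np.ones((31,31)));rect(k,.1,"brass")
roi=im[165:225,285:355];cv2.imwrite("pics/c3.png",cv2.convertScaleAbs(cv2.resize(roi,None,fx=8,fy=8,interpolation=0),alpha=1.5))
# box top corners from view: left-top (233,122), right-top (385,101)
a=onplane(s,233,122,.096);b=onplane(s,385,101,.096);d=b-a;print("rear edge",a.round(3),b.round(3),np.degrees(np.arctan2(d[1],d[0])))
p=np.array([.5312,-.0241,.1991]);print("collar top pred",[np.round(proj(s,p+q),1) for q in np.array([[0,0,0],[.017,0,0],[-.017,0,0],[0,.017,0]])])
g=im[215:250,280:360].mean(2)
print(g[8].astype(int),g[15].astype(int))
E
```

```text
brass ((317.9000244140625, 193.1999969482422), (51.970550537109375, 50.11003112792969), 82.87498474121094) [ 0.5295 -0.0235]
  edge mm 39.4 heading 7.3
  edge mm 43.5 heading -81.9
  edge mm 41.3 heading -172.4
  edge mm 43.7 heading 95.5
rear edge [0.465 0.033 0.096] [0.58  0.048 0.096] 7.636933631235923
collar top pred [array([320.7, 250.7]), array([353.9, 250.7]), array([287.4, 250.7]), array([320.7, 219.6])]
[ 72  71  72  71  72  72  70  70  71  71  72  71  72  71  71  72  71  71
  70  70  71  71  69  72  74  78  79  80  84  85  84  86  87  88  90  91
  91  93  93  95  93  94  91  89  91  90  87  89  87  85  83  77  76  73
  73  71  71  70  71  69  72 108 120 120 126 131 130 131 131 131 133 133
 132 133 133 132 132 134 132 115] [ 72  70  71  73  71  72  71  70  70  70  70  71  71  69  73  78  82  87
  90  91  90  89  88  90  89  88  89  88  89  89  88  88  88  87  86  87
  88  88  90  90  90  88  87  88  88  88  88  90  90  91  91  90  89  88
  86  87  87  86  87  86  82  83  98 117 128 131 131 130 131 131 130 132
 131 131 132 131 131 133 133 128]
```

View pics/c3.png

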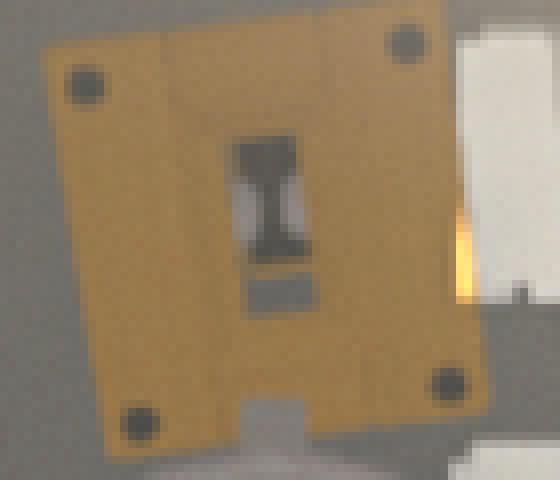

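```bash
python3 - <<'E'
import numpy as np
from h import *
s=dict(np.load("w3.npz"));print(s["fx"],np.round(s["cam_to_world"],3).tolist())
def c(p):u,v=proj(s,np.array(p));return np.round([(u-285+.5)*8,(v-165+.5)*8])
x,y=.5312,-.0241
for n,p in(("tip+",(x,y+.008,.162)),("tip-",(x,y-.008,.162)),("bittop+",(x,y+.008,.175)),("bittop-",(x,y-.008,.175)),("neck",(x,y,.175)),("neckup",(x,y,.196)),("collar+",(x,y+.017,.199))):print(n,c(p))
def w(a,b,z):return onplane(s,a/8+285-.5,b/8+165-.5,z)[:2].round(4)
print("brass corners",[w(*q,.1) for q in((45,47),(445,0),(490,410),(108,460))],"ctr",np.mean([w(*q,.1) for q in((45,47),(445,0),(490,410),(108,460))],axis=0))
print("screws",np.mean([w(*q,.1) for q in((86,85),(407,44),(450,384),(141,423))],axis=0))
print("bore top edge",w(232,137,.1),w(296,137,.1),w(232,137,.096),w(296,137,.096)," bot",w(245,315,.096),w(317,315,.096))
print("bit end", [w(*q,.162) for q in ((240,400),(306,400))],[w(*q,.175) for q in ((240,400),(306,400))])
E
```

```text
322.0215771766193 [[1.0, 0.001, -0.0, 0.53], [0.0, -0.956, -0.294, 0.051], [-0.0, 0.294, -0.956, 0.348], [0.0, 0.0, 0.0, 1.0]]
tip+ [287. 375.]
tip- [287. 567.]
bittop+ [288. 436.]
bittop- [287. 639.]
neck [288. 539.]
neckup [289. 668.]
collar+ [290. 440.]
brass corners [array([ 0.5076, -0.0042]), array([5.469e-01, 5.000e-04]), array([ 0.5524, -0.0422]), array([ 0.513 , -0.0478])] ctr [ 0.529975 -0.023425]
screws [ 0.529875 -0.02375 ]
bore top edge [ 0.526  -0.0133] [ 0.5324 -0.0133] [ 0.5259 -0.0144] [ 0.5324 -0.0143]  bot [ 0.5272 -0.0333] [ 0.5346 -0.0333]
bit end [array([ 0.5276, -0.0182]), array([ 0.5327, -0.0182])] [array([ 0.5278, -0.0134]), array([ 0.5325, -0.0134])]
```

The keyway is at about (0.530, -0.0237) and the box is yawed about 7.4°. In the same camera frame the key sits at about (0.530, -0.0244). So I'll shift 0.07 cm, turn -7.3° and lower to just above the mouth.

>>> step_arm(
  steps=[
    [0.07,0,0,0,0,-3.7,1],
    [0,0,0,0,0,-3.6,1],
    [0,0,2,0,0,0,1],
    [0,0,2,0,0,0,1],
    [0,0,1,0,0,0,1],
    [0,0,0.5,0,0,0,1],
    [0,0,0,0,0,0,1],
  ],
)

```text
clock: 7.25
tool_pos: [0.5314, -0.0244, 0.1648]
eef_rot: [0.66, 0.751, 0.0, -0.0]
contact_force: [0.9, -1.0, -0.5]
opening: 0.089
finger_force: 45.0
```

>>> step_arm(
  steps=[
    [0,0,0.2,0,0,0,1],
    [0,0,0.2,0,0,0,1],
    [0,0,0.2,0,0,0,1],
    [0,0,0.2,0,0,0,1],
    [0,0,0.2,0,0,0,1],
    [0,0,0,0,0,0,1],
  ],
)

```text
clock: 8.0
tool_pos: [0.5312, -0.0248, 0.1545]
eef_rot: [0.661, 0.751, -0.0, -0.0]
contact_force: [0.6, 0.9, -0.5]
opening: 0.086
finger_force: 45.0
```

```bash
python3 snap.py wrist w4; python3 -c "
import cv2;im=cv2.imread('pics/w4.png');cv2.imwrite('pics/c4.png',cv2.convertScaleAbs(cv2.resize(im[110:290,230:410],None,fx=3.3,fy=3.3),alpha=1.5))"
```

```text
8.05 [ 0.5313 -0.0249  0.1546] q [-0.06  0.72  0.03  1.95 -0.04  0.48  0.13] F [ 0.1  0.3 -0.3]
[[-0.127, 0.992, -0.0], [0.992, 0.127, 0.0], [0.0, -0.0, -1.0]] yhead 7.305177142265528
```

View pics/c4.png

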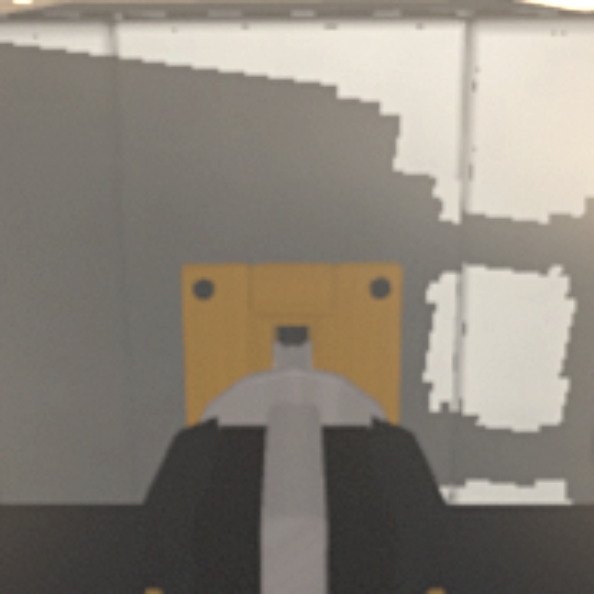

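The key's tip is in the bevel and the yaw is aligned. There's slightly more gap at the +y end of the bore at (291,335), so I'll nudge +0.08 cm and ease down.

>>> step_arm(
  steps=[
    [0.08,0,0.1,0,0,0,1],
    [0,0,0.15,0,0,0,1],
    [0,0,0.15,0,0,0,1],
    [0,0,0.1,0,0,0,1],
    [0,0,0,0,0,0,1],
  ],
)

```text
clock: 8.68
tool_pos: [0.5311, -0.0241, 0.1501]
eef_rot: [0.661, 0.751, 0.0, 0.0]
contact_force: [-1.9, -0.4, 5.3]
opening: 0.085
finger_force: 45.0
```

```bash
cat > st.py <<'E'
from plant import r
import numpy as np
s=r.get_state();print(s["clock"],np.round(s["tool_pos"],4),"F",np.round(s["contact_force"],1),"M",np.round(s["moment"],3),s["opening"])
E
python3 st.py
```

```text
8.675 [ 0.5311 -0.0241  0.1501] F [-1.9 -0.4  5.3] M [ 0.008  0.37  -0.042] 0.08463042673138951
```

Contact at about 7.6 mm depth, which is the first pins. The -x force suggests the key is slightly too far toward +x. I'll correct that and push gently with a small twist.

>>> step_arm(
  steps=[
    [0,-0.05,0.03,0,0,3,1],
    [0,0,0.05,0,0,-6,1],
    [0,0,0.05,0,0,6,1],
    [0,0,0.05,0,0,-6,1],
    [0,0,0.05,0,0,3,1],
  ],
)

```text
clock: 9.3
tool_pos: [0.5312, -0.0245, 0.1486]
eef_rot: [0.661, 0.75, 0.001, 0.001]
contact_force: [-1.5, -1.4, 8.8]
opening: 0.086
finger_force: 45.0
```

```bash
python3 st.py
```

```text
9.3 [ 0.5312 -0.0245  0.1486] F [-1.5 -1.4  8.8] M [-0.071  0.468  0.01 ] 0.085717846810032
```

>>> step_arm(
  steps=[
    [0,-0.03,0.03,0,0,4,1],
    [0,0,0.03,0,0,-8,1],
    [0,0,0.03,0,0,8,1],
    [0,0,0.03,0,0,-8,1],
    [0,0,0.03,0,0,4,1],
  ],
)

```text
clock: 9.93
tool_pos: [0.5309, -0.0242, 0.1462]
eef_rot: [0.661, 0.751, 0.001, 0.0]
contact_force: [-0.2, 0.3, 2.0]
opening: 0.089
finger_force: 45.0
```

```bash
python3 st.py
```

```text
9.925 [ 0.5309 -0.0242  0.1462] F [-0.2  0.3  2. ] M [-0.104  0.062  0.   ] 0.08929823788505716
```

The key is past the first pair with force down to 2 N. On to the second pair.

>>> step_arm(
  steps=[
    [0,0,0.06,0,0,4,1],
    [0,0,0.06,0,0,-8,1],
    [0,0,0.06,0,0,8,1],
    [0,0,0.05,0,0,-8,1],
    [0,0,0.04,0,0,4,1],
  ],
)

```text
clock: 10.55
tool_pos: [0.5308, -0.0238, 0.144]
eef_rot: [0.661, 0.751, 0.001, 0.0]
contact_force: [-1.6, 0.4, 9.3]
opening: 0.088
finger_force: 45.0
```

```bash
python3 st.py
```

```text
10.55 [ 0.5308 -0.0238  0.144 ] F [-1.6  0.4  9.3] M [0.166 0.366 0.05 ] 0.08756332434173164
```

>>> step_arm(
  steps=[
    [0,-0.02,0.02,0,0,4,1],
    [0,0,0.03,0,0,-8,1],
    [0,0,0.03,0,0,8,1],
    [0,0,0.02,0,0,-8,1],
    [0,0,0.02,0,0,8,1],
    [0,0,0.02,0,0,-4,1],
  ],
)

```text
clock: 11.3
tool_pos: [0.5308, -0.0232, 0.1424]
eef_rot: [0.66, 0.751, 0.001, 0.0]
contact_force: [-0.9, 1.3, 6.0]
opening: 0.087
finger_force: 45.0
```

```bash
python3 st.py
```

```text
11.3 [ 0.5308 -0.0232  0.1424] F [-0.9  1.3  6. ] M [ 0.444  0.325 -0.02 ] 0.08677008790129424
```

>>> step_arm(
  steps=[
    [0.04,0,0.03,0,0,4,1],
    [0,0,0.04,0,0,-8,1],
    [0,0,0.04,0,0,8,1],
    [0,0,0.04,0,0,-8,1],
    [0,0,0.04,0,0,8,1],
    [0,0,0.02,0,0,-4,1],
  ],
)

```text
clock: 12.05
tool_pos: [0.5307, -0.0233, 0.14]
eef_rot: [0.66, 0.751, 0.001, 0.0]
contact_force: [0.0, 1.0, 1.4]
opening: 0.086
finger_force: 45.0
```

```bash
python3 st.py
```

```text
12.05 [ 0.5307 -0.0233  0.14  ] F [0.  1.  1.4] M [0.178 0.089 0.04 ] 0.0858857904523463
```

The second pair is passed as well. Descending into the plug.

>>> step_arm(
  steps=[
    [0,0,0.1,0,0,0,1],
    [0,0,0.1,0,0,0,1],
    [0,0,0.1,0,0,0,1],
    [0,0,0.1,0,0,0,1],
  ],
)

```text
clock: 12.55
tool_pos: [0.5308, -0.0239, 0.1361]
eef_rot: [0.661, 0.75, 0.001, 0.001]
contact_force: [1.2, 0.7, 5.6]
opening: 0.085
finger_force: 45.0
```

```bash
python3 st.py
```

```text
12.55 [ 0.5308 -0.0239  0.1361] F [1.2 0.7 5.6] M [ 0.004  0.053 -0.013] 0.08450637831666234
```

>>> step_arm(
  steps=[
    [0,0.02,0.08,0,0,2,1],
    [0,0,0.08,0,0,-4,1],
    [0,0,0.08,0,0,4,1],
    [0,0,0.08,0,0,-2,1],
  ],
)

```text
clock: 13.05
tool_pos: [0.5308, -0.0243, 0.1327]
eef_rot: [0.661, 0.751, 0.0, 0.001]
contact_force: [-0.0, -1.8, 4.4]
opening: 0.089
finger_force: 45.0
```

```bash
python3 st.py
```

```text
13.05 [ 0.5308 -0.0243  0.1327] F [-0.  -1.8  4.4] M [-0.251 -0.015  0.029] 0.08862227061985077
```

>>> step_arm(
  steps=[
    [0,0,0.1,0,0,2,1],
    [0,0,0.1,0,0,-4,1],
    [0,0,0.1,0,0,4,1],
    [0,0,0.1,0,0,-2,1],
    [0,0,0.1,0,0,0,1],
  ],
)

```text
clock: 13.68
tool_pos: [0.5308, -0.0243, 0.1276]
eef_rot: [0.66, 0.751, 0.0, 0.001]
contact_force: [1.1, -2.5, 2.4]
opening: 0.09
finger_force: 45.0
```

```bash
python3 st.py
```

```text
13.675 [ 0.5308 -0.0243  0.1276] F [ 1.1 -2.5  2.4] M [-0.571 -0.236 -0.001] 0.08977318533731174
```

>>> step_arm(
  steps=[
    [-0.04,0,0.1,0,0,0,1],
    [0,0,0.1,0,0,0,1],
    [0,0,0.1,0,0,0,1],
    [0,0,0.08,0,0,0,1],
    [0,0,0.04,0,0,0,1],
  ],
)

```text
clock: 14.3
tool_pos: [0.5308, -0.0242, 0.1237]
eef_rot: [0.661, 0.751, 0.0, 0.0]
contact_force: [1.0, -0.8, 11.2]
opening: 0.087
finger_force: 45.0
```

```bash
python3 st.py
```

```text
14.3 [ 0.5308 -0.0242  0.1237] F [ 1.  -0.8 11.2] M [-0.406 -0.106 -0.025] 0.08656790421363496
```

At z 0.1237 with 11 N up, the collar is seated at the expected height. Turning clockwise in stages.

>>> step_arm(
  steps=[
    [0,0,0,0,0,5,1],
    [0,0,0,0,0,6,1],
    [0,0,0,0,0,6,1],
    [0,0,0,0,0,6,1],
    [0,0,0,0,0,6,1],
    [0,0,0,0,0,0,1],
  ],
)

```text
clock: 15.05
tool_pos: [0.5309, -0.0243, 0.1237]
eef_rot: [0.828, 0.561, 0.0, 0.0]
contact_force: [2.0, -1.5, 7.1]
opening: 0.086
finger_force: 45.0
```

```bash
python3 st.py
```

```text
15.05 [ 0.5309 -0.0243  0.1237] F [ 2.  -1.5  7.1] M [-0.519 -0.215 -0.041] 0.0855098998440053
```

>>> step_arm(
  steps=[
    [0,0,0,0,0,7,1],
    [0,0,0,0,0,7,1],
    [0,0,0,0,0,7,1],
    [0,0,0,0,0,7,1],
    [0,0,0,0,0,7,1],
    [0,0,0,0,0,0,1],
  ],
)

```text
clock: 15.8
tool_pos: [0.5309, -0.0239, 0.1237]
eef_rot: [0.958, 0.286, 0.001, 0.0]
contact_force: [2.0, -1.0, 8.7]
opening: 0.086
finger_force: 45.0
```

```bash
python3 st.py
```

```text
15.8 [ 0.5309 -0.0239  0.1237] F [ 2.  -1.   8.7] M [-0.322 -0.113 -0.011] 0.08586654074660213
```

>>> step_arm(
  steps=[
    [0,0,0,0,0,7,1],
    [0,0,0,0,0,7,1],
    [0,0,0,0,0,7,1],
    [0,0,0,0,0,7,1],
    [0,0,0,0,0,5,1],
    [0,0,0,0,0,0,1],
    [0,0,0,0,0,0,1],
  ],
)

```text
clock: 16.68
tool_pos: [0.5309, -0.0238, 0.1237]
eef_rot: [1.0, 0.003, 0.001, -0.0]
contact_force: [2.4, -0.7, 8.2]
opening: 0.086
finger_force: 45.0
```

```bash
python3 st.py; python3 snap.py scene s5; python3 snap.py top t5; python3 -c "
import cv2,numpy as np
a=cv2.imread('pics/s5.png')[110:210,360:480];b=cv2.imread('pics/t5.png')[160:260,380:500]
z=cv2.imread('pics/top0.png')[160:260,380:500]
f=lambda x:cv2.convertScaleAbs(cv2.resize(x,(400,300)),alpha=1.3)
cv2.imwrite('pics/c5.png',np.vstack([np.hstack([f(a),f(b)]),np.hstack([f(z),f(z)])]))"
```

```text
16.675 [ 0.5309 -0.0238  0.1237] F [ 2.4 -0.7  8.2] M [-0.203 -0.12   0.033] 0.08636962451098554
16.725 [ 0.5309 -0.0239  0.1237] q [-0.29  0.83  0.43  1.98 -0.71  0.49 -0.91] F [ 1.9 -0.2  9. ]
[[1.0, 0.005, 0.001], [0.005, -1.0, 0.0], [0.001, -0.0, -1.0]] yhead -89.68729634638483
16.775 [ 0.5309 -0.0238  0.1237] q [-0.29  0.83  0.43  1.98 -0.71  0.49 -0.91] F [ 1.6 -1.   8.9]
[[1.0, 0.005, 0.001], [0.005, -1.0, 0.0], [0.001, -0.0, -1.0]] yhead -89.6883337532377
```

View pics/c5.png

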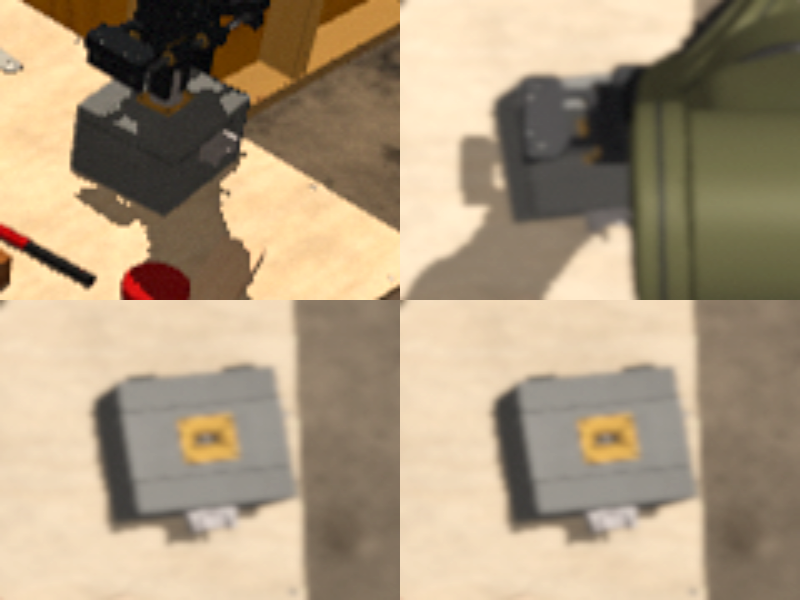

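The scene and top views show the gripper on the lock, and nothing else seems to have moved. The opening is still about 8 mm with the jaws turned 97°, so the bow stayed flat in the pads and the key turned with them. I'll add a few degrees for the play, check that it holds, then hand in.

>>> step_arm(
  steps=[
    [0,0,0,0,0,3,1],
    [0,0,0,0,0,0,1],
    [0,0,0,0,0,0,1],
    [0,0,0,0,0,0,1],
  ],
)

```text
clock: 17.27
tool_pos: [0.5309, -0.0239, 0.1237]
eef_rot: [1.0, -0.023, 0.001, -0.0]
contact_force: [1.2, -0.7, 9.2]
opening: 0.085
finger_force: 45.0
```

```bash
python3 - <<'E'
from plant import r
import numpy as np
m=[]
for i in range(10): r.snapshot("wrist");m.append(r.get_state()["moment"][2])
print(np.mean(m),np.std(m))
E
python3 snap.py scene s6; python3 -c "
import cv2,numpy as np
a=cv2.imread('pics/s6.png')[125:185,375:455]
cv2.imwrite('pics/c6.png',cv2.convertScaleAbs(cv2.resize(a,(800,600),interpolation=2),alpha=1.6))"
```

```text
0.09434667567099467 0.022087729558533345
17.825 [ 0.5309 -0.0239  0.1237] q [-0.3   0.83  0.44  1.98 -0.73  0.5  -0.94] F [ 1.2 -1.5  8.3]
[[0.999, -0.047, 0.001], [-0.047, -0.999, 0.0], [0.001, -0.0, -1.0]] yhead -92.67536919476439
```

View pics/c6.png

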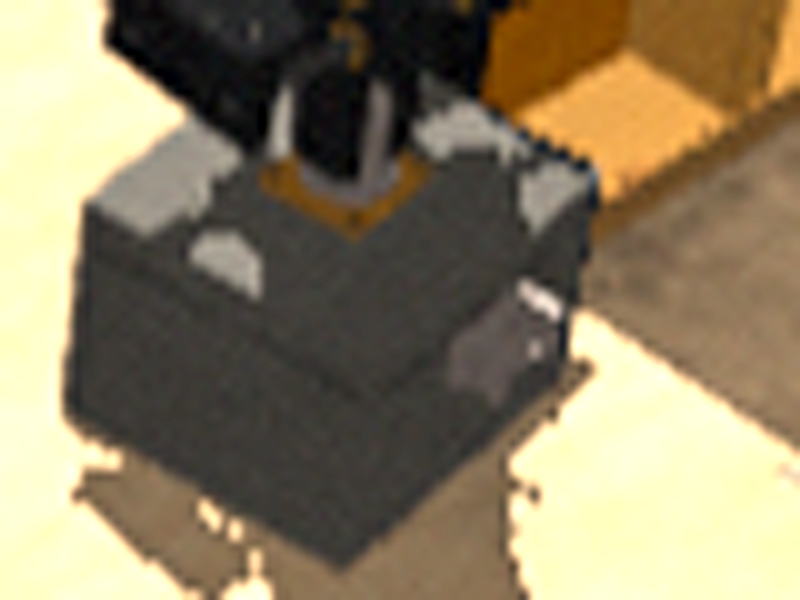

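The collar sits on the brass face at (350,185), with the key in the jaws. The mean moment of 0.094 N m is what the lock's spring should give at 1.6 rad (about 0.096), so the plug is turned and held.

```bash
python3 -c "
from plant import r
print(r.finish_job())"
```

```text
the job is handed in; nothing more can be done
None
```

The paddle key is home in the lock and held about 100° clockwise in the grip, and the job is handed in; the bolt itself wasn't visible, so that it is drawn is inferred from the turn and the spring moment (0.094 N m).

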